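Set out the potter's fresh ware to dry

TASK

Set the freshly made clay ware out to dry: slide all the raw tiles, without lifting them, into one tight row along the long rail of the squaring fence, pushed up into its corner, so that each lies flat and square against the long rail, the first touches the short rail and each other touches its neighbour. Put every square vase upside down over a peg of its own on the drying stand, mouth fully down on the board, and leave the other things on the bench where they are.

Things in the scene. Friction and masses are not known exactly. Their poses are not given: they have to be found in the camera images.
- fence: wooden L-shaped squaring fence fixed on the bench, on the left or the right half; both rails 30 mm wide and 30 mm high. The long rail (270 mm) runs along its y axis on the side away from the robot, the short rail (110 mm) from its +y end towards the robot (-x). x axis within 0.16 rad of world x. Origin on the bench between the rails, 50 mm short of the long rail's inner face
- fence_corner (a point): inner corner of the fence at bench level, where the inner faces of both rails meet: 50 mm in +x and 110 mm in +y from the fence's origin. In axes parallel to the fence's, the long rail's inner face is x=0 from here (240 mm long), the short rail's is y=0; the tiles belong on the -x, -y side
- stand: dark wooden drying stand, fixed, on the other half of the bench from the fence: a board 260 x 60 mm, 15 mm thick, with three upright round wooden pegs in a row along its x axis, 92 mm apart, each 14 mm thick and 70 mm tall above the board. x axis within 0.16 rad of world x. Origin on the bench, 75 mm to the +y side of the board's middle
- peg1 (a point): foot of peg 1 of the drying stand, on the peg's axis, at the board's top (15 mm above the bench); the peg's tip is 70 mm above this point
- peg2 (a point): foot of peg 2 of the drying stand, on the peg's axis, at the board's top (15 mm above the bench); the peg's tip is 70 mm above this point
- peg3 (a point): foot of peg 3 of the drying stand, on the peg's axis, at the board's top (15 mm above the bench); the peg's tip is 70 mm above this point
- tile1: square unfired clay tile 70 x 70 mm, 18 mm thick, about 0.17 kg, lying loose on the bench inside the arms of the fence, apart from its neighbours. Origin in the middle of its underside, x and y along its edges, z up. May be absent
- tile2: square unfired clay tile 70 x 70 mm, 18 mm thick, about 0.17 kg, lying loose on the bench inside the arms of the fence, apart from its neighbours. Origin in the middle of its underside, x and y along its edges, z up. May be absent
- tile3: square unfired clay tile 70 x 70 mm, 18 mm thick, about 0.17 kg, lying loose on the bench inside the arms of the fence, apart from its neighbours. Origin in the middle of its underside, x and y along its edges, z up. May be absent
- vase1: square clay vase, 38 x 38 mm, 100 mm long, walls 5 mm, bore 28 x 28 mm and 92 mm deep, closed at the other end, 0.15 kg; lies on its side on the +y side of the stand, mouth towards the stand. As it lies: origin in the middle of its underside, x along its length towards the mouth, z up, its axis 19 mm above the origin. May be absent
- vase1_mouth (a point): centre of the mouth of vase1, in the plane of the rim, 50 mm along its x and 19 mm along its z from the origin. Absent with the vase
- vase2: square clay vase, 38 x 38 mm, 100 mm long, walls 5 mm, bore 28 x 28 mm and 92 mm deep, closed at the other end, 0.15 kg; lies on its side on the +y side of the stand, mouth towards the stand. As it lies: origin in the middle of its underside, x along its length towards the mouth, z up, its axis 19 mm above the origin. May be absent
- vase2_mouth (a point): centre of the mouth of vase2, in the plane of the rim, 50 mm along its x and 19 mm along its z from the origin. Absent with the vase
- vase3: square clay vase, 38 x 38 mm, 100 mm long, walls 5 mm, bore 28 x 28 mm and 92 mm deep, closed at the other end, 0.15 kg; lies on its side on the +y side of the stand, mouth towards the stand. As it lies: origin in the middle of its underside, x along its length towards the mouth, z up, its axis 19 mm above the origin. May be absent
- vase3_mouth (a point): centre of the mouth of vase3, in the plane of the rim, 50 mm along its x and 19 mm along its z from the origin. Absent with the vase
- bowl: clay bowl, 110 mm across, 50 mm high, bystander; origin in the middle of its underside
- stone: grey burnishing stone 55 x 36 x 22 mm, between the fence and the stand, bystander; origin in the middle of its underside
- pinchpot: small clay cup, 44 mm across, 35 mm high, between the fence and the stand, bystander; origin in the middle of its underside
Things that resemble listed ones, but are neither listed nor needed, are in the scene too. Leave any turquoise look-alike of the tile3 alone.

How it is judged:
By the outcome, as a careful person would: the job done as asked, in the order asked, and still so for the second after the job is handed in, with the robot touching nothing.
Of tile1, tile2, tile3 only 2 to 3 are there at a start; the rules pass over those that are not, and their reading is None.
Of vase1, vase2, vase3 only 2 to 3 are there at a start; the rules pass over those that are not, and their reading is None.
At some moment in a run one of tile1, tile2, tile3, vase1, vase2, vase3 may be knocked a few centimetres aside while the robot is not near it.
It also fails if it takes over 210 s, if anything falls off the work surface, if the arm or the gripper's body presses on something with over 40 N, if the wrist force passes 120 N, or if a joint passes its speed limit or range.

ROBOT

A 6-joint arm with a two-finger parallel gripper is mounted at the origin on the work surface. World frame = base frame: x ahead of the robot, y to its left, z up, the work surface at z = 0. Lengths are in m, angles in rad, forces in N, time in s.
With the tool pointing down it reaches from about 0.425 to 0.95 m from the base axis. Payload 3.5 kg.
Tool frame: the origin (TCP) lies at the very end of the fingers, on their centre line; the grasp point (between the pads) lies 19 mm behind it; z points along the fingers, y is the line along which they close (so a half turn about z gives the same grasp; the last joint's range is limited). The gripper opens to 85 mm and grips with 20 to 120 N. Pads are 22 mm wide; open, the fingers measure 114 mm over their backs; the gripper's body (76 mm by 85 mm) begins 54 mm behind the grasp point. The pads swing forward as they close: fully open they stand 13 mm farther back than shut.
Start: joints at [-1.275, 0.286, 1.577, -0, 1.279, -0.15], TCP at [0.291, -0.609, 0.231] pointing down, gripper open.
Joint ranges: [-2.77, 2.77], [-0.9, 2.22], [0.21, 2.48], [-1.53, 4.67], [0.24, 2.81], [-2.84, 2.84]. Speed limits (rad/s): [2.79, 2.79, 3.14, 3.14, 3.14, 3.14].

INTERFACE

Orientations are given as a unit quaternion [w, x, y, z].
In Python, from plant import env gives the robot as it stands.
- The arm moves only by the shell command python3 -m pendant 'ROWS' [FORCE]. ROWS is a JSON object of lists of equal length, an entry for each row: "offset": the shift along the tool's x, y, z in mm, a list of three; "angular": the turn, a rotation vector about the tool's x, y, z in degrees, a list of three; "gripper": the finger opening in mm, from 0 to 85.4. A call has 1 to 20 rows; each row is the pose to reach, as a shift and turn from the pose commanded when the call began, along the tool's axes at that moment; what a row does not reach only later rows make up. A row lasts 1/12 s, in which the tool goes at most 41.7 mm and 7.16 degrees, less where a joint would pass 70% of its speed; a pose out of reach is approached as far as the arm can. A call with a gripper value outside its range is refused whole. The fingers move at their own pace and stop on an object; FORCE is the grip in N (left out, the last holds). Time passes only in rows, so rows that repeat a pose let the fingers close. It gives the time, the measured TCP pose, the force, the opening and the grip force at its end, in the units of the state.
- env.sense(): the state, without advancing time (a new reading comes with each control period).
- env.snapshot(name): name is "side" or "top" or "wrist"; returns a dict with "img" (384x512x3 uint8, blue, green, red), "range_z" (384x512 float32, m along the optical axis (not along the pixel's ray), 0 where there is no reading), "fx", "fy", "cx", "cy" (pixels), "world_to_cam" (4x4, takes a point from world to camera coordinates). Camera axes: x right, y down, z forward; pixel columns grow to the right and rows downward; lengths in m; the calibration is good to about 2 mm. The wrist camera is an equidistant fisheye: a pixel r from the principal point sees the ray r / f radians off the axis. A picture is of the moment at which its call begins.
- env.hand_in(): hands the job in; it is judged then, once.
The state is a dict: "t": time; "joint_positions": joint angles; "joint_vel": joint speeds; "tau": joint torques, N m; "ee_pos": TCP position; "tcp_rot": TCP orientation; "wrist_force": force on the tool from outside, world axes, zero at the start; "wrist_torque": the same for the moment, N m; "finger_gap": opening from 0.0 (shut) to 1.0 (fully open); "grasp_force": force on a finger pad.
Only numpy, scipy, OpenCV 4.12 (cv2) and the standard library are available. Lean on these libraries where they do the work, as an engineer would, in place of code of your own. Each camera call takes 0.05 s, during which the arm holds its last target. There are 200 camera calls.

## Working session

There is one attempt and no reset: what is moved stays moved. The work goes in short steps, Python scripts to look and compute and a shell command to move; the robot and the scene stay as the last step left them, time stands still between calls to the robot, and variables do not carry over. Pictures are saved under pics/ and viewed, at most 14 in all, crops included, and the job is handed in when it is done.

```bash
ls; mkdir -p pics
cat > h.py <<'E'
import numpy as np, cv2
from plant import env
def snap(n):
    return env.snapshot(n)
def cloud(s):
    z=s["range_z"]; v,u=np.mgrid[:z.shape[0],:z.shape[1]]
    P=np.stack([(u-s["cx"])/s["fx"]*z,(v-s["cy"])/s["fy"]*z,z,np.ones_like(z)],-1)
    W=P@np.linalg.inv(s["world_to_cam"]).T
    W[z==0]=np.nan
    return W[...,:3]
E
python3 - <<'E'
from h import *
for n in ("top","side"):
    s=snap(n); cv2.imwrite(f"pics/{n}0.png",cv2.resize(s["img"],(800,600),interpolation=cv2.INTER_CUBIC))
    np.savez(f"{n}0.npz",img=s["img"],W=cloud(s))
    print(n,s["fx"],s["cx"],s["cy"]);print(s["world_to_cam"].round(3))
print(env.sense())
E
```

```text
pics
top 441.0635843944137 250.35591532547514 190.25048197898076
[[ 2.100e-02 -1.000e+00  1.000e-03 -2.800e-02]
 [-9.930e-01 -2.100e-02 -1.120e-01  5.800e-01]
 [ 1.120e-01  2.000e-03 -9.940e-01  1.119e+00]
 [ 0.000e+00  0.000e+00  0.000e+00  1.000e+00]]
side 396.67900934888246 256.0019531536961 196.068940271925
[[-0.955 -0.296 -0.01   0.552]
 [-0.171  0.579 -0.797  0.129]
 [ 0.241 -0.76  -0.604  0.755]
 [ 0.     0.     0.     1.   ]]
{'t': 0.1, 'joint_positions': array([-1.27499100e+00,  2.87118165e-01,  1.57803647e+00, -1.71025832e-05,
        1.27862116e+00, -1.49985329e-01]), 'joint_vel': array([ 9.93655731e-04, -1.78597839e-03, -3.50956817e-03, -4.37545838e-04,
        7.87345437e-04, -7.77778406e-05]), 'tau': array([-1.42271216e-03, -4.07299018e+01, -2.93700296e+01, -2.33063729e-04,
        3.38110214e-03, -3.92770914e-06]), 'ee_pos': array([ 0.29089518, -0.60843483,  0.23005493]), 'tcp_rot': array([-1.08807668e-03,  9.75260386e-01,  2.21056526e-01, -8.76805376e-05]), 'wrist_force': array([ 1.10784832,  0.17882395, -0.13722052]), 'wrist_torque': array([-0.01791384,  0.00528012,  0.05728785]), 'grasp_force': 0.0, 'finger_gap': 1.0050003928832283}
```

View pics/top0.png

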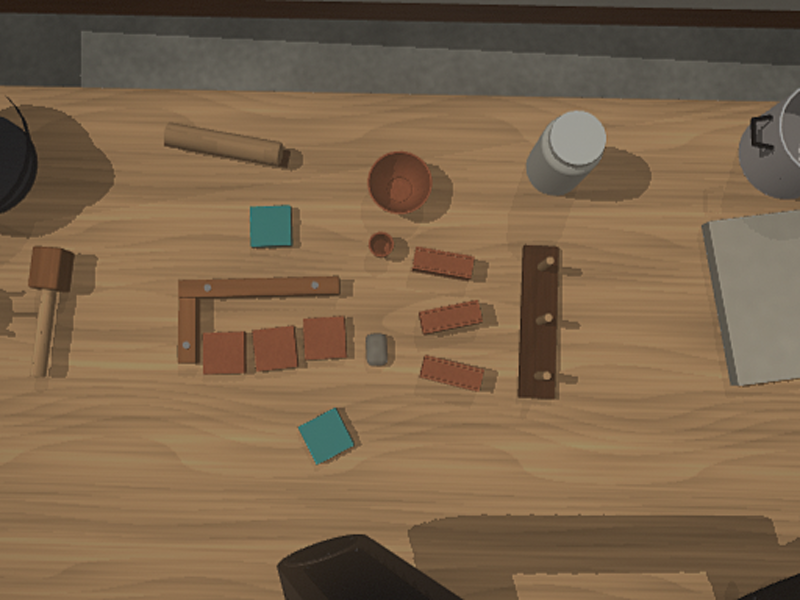

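View pics/side0.png

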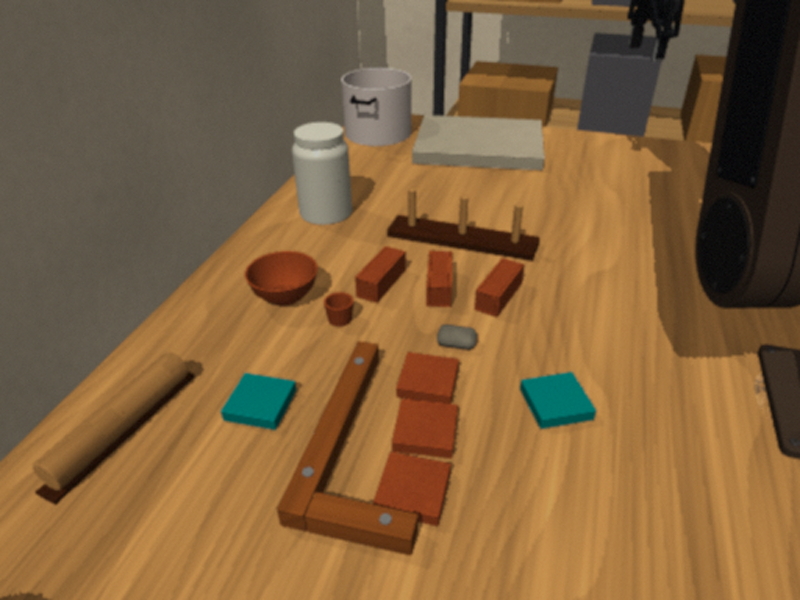

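Top view (800x600): candidates for raw tiles are red squares at (223,353), (275,349), (325,338). The turquoise look-alikes at (271,227) and (326,436) are to be left. The vases are red boxes at (444,263), (451,317), (452,373), not the pinchpot (381,244) or bowl (400,182). The fence corner is near (198,297) and the pegs are on the dark board near (540,262/318/376). The side view confirms all three vases and all three tiles are present.

```bash
cat >> h.py <<'E'
def rects(img,W,tag=""):
    hsv=cv2.cvtColor(img,cv2.COLOR_BGR2HSV).astype(int); H,S,V=hsv[...,0],hsv[...,1],hsv[...,2]
    clay=((H<=9)|(H>172))&(S>110)
    out=[]
    for nm,lo,hi,amin in (("tile",.012,.0235,150),("vase",.030,.046,90),("rail",.0255,.0345,100)):
        z=W[...,2]; m=(z>lo)&(z<hi)&(W[...,0]>.3)
        if nm!="rail": m&=clay
        n,l,st,_=cv2.connectedComponentsWithStats(m.astype(np.uint8),connectivity=4)
        for i in range(1,n):
            if st[i,4]<amin: continue
            p=W[l==i]; (c,wh,a)=cv2.minAreaRect((p[:,:2]*1000).astype(np.float32))
            out.append((nm,np.round(c,1),np.round(wh,1),round(a,1),st[i,4],p[:,2].mean().round(4)))
            print(tag,*out[-1],"px",st[i,:4])
    return out
E
python3 - <<'E'
from h import *
d=np.load("top0.npz"); img,W=d["img"],d["W"]
rects(img,W,"top")
z=W[...,2]
def at(u,v): 
    u,v=int(u*.64),int(v*.64); print((u,v),W[v,u].round(4),cv2.cvtColor(img,cv2.COLOR_BGR2HSV)[v,u])
for p in [(223,353),(444,263),(451,317),(452,373),(260,288),(188,330),(540,290),(549,261),(547,318),(545,376),(400,450),(325,338)]: at(*p)
# board & pegs
m=(z>.010)&(z<.02)&(W[...,1]<-.2)&(W[...,1]>-.45)&(W[...,0]>.35)&(W[...,0]<.75)
n,l,st,_=cv2.connectedComponentsWithStats(m.astype(np.uint8))
for i in range(1,n):
    if st[i,4]>300: print("board",cv2.minAreaRect((W[l==i][:,:2]*1000).astype(np.float32)),st[i])
m=(z>.07)&(z<.095)&(W[...,1]<-.2)&(W[...,1]>-.45)&(W[...,0]>.3)&(W[...,0]<.75)
n,l,st,_=cv2.connectedComponentsWithStats(m.astype(np.uint8))
for i in range(1,n): print("tip",np.median(W[l==i],0),st[i])
m=(z>.0255)&(z<.0345)&(W[...,1]>0)&(W[...,1]<.35)
n,l,st,_=cv2.connectedComponentsWithStats(m.astype(np.uint8))
for i in range(1,n):
  if st[i,4]>100: 
    p=W[l==i]; print("rail",st[i],p.min(0),p.max(0))
cv2.imwrite("pics/crop0.png",cv2.resize(img[150:265,105:375],(800,341),interpolation=cv2.INTER_CUBIC))
E
```

```text
top tile [511.1 107.1] [66.1 43.7] 4.6 177 0.0184 px [194 204  18  26]
top tile [492.5 178. ] [66.8 67.4] 8.5 344 0.0183 px [162 211  28  26]
top rail [812.7 648.3] [92.2 26.8] 4.5 146 0.0278 px [ 0 83 11 34]
top rail [ 595.9 -647.3] [280.9 158.7] 8.2 5102 0.0302 px [453 134  59 113]
top rail [539.8 205.5] [139.8 268.8] 2.7 1587 0.0304 px [114 177 103  56]
top rail [524.1 555. ] [  9.7 112.9] 87.0 139 0.0306 px [ 26 186  10  44]
(142, 225) [0.4843 0.2651 0.0209] [  9 145 125]
(284, 168) [ 0.6398 -0.103   0.0392] [  9 144 124]
(288, 202) [ 0.5508 -0.1143  0.0406] [  9 145 125]
(289, 238) [ 0.4583 -0.1182  0.0375] [  9 142 126]
(166, 184) [0.5924 0.205  0.0304] [ 12 139 119]
(120, 211) [0.5193 0.3226 0.0275] [ 13 140 126]
(345, 185) [ 0.6015 -0.2673  0.0151] [ 12 134  76]
(351, 167) [ 0.6382 -0.2675  0.0851] [ 16 113 158]
(350, 203) [ 0.5476 -0.2645  0.0855] [ 15 114 157]
(348, 240) [ 0.4561 -0.2589  0.0866] [ 15 113 163]
(256, 288) [ 0.3261 -0.0365 -0.0042] [ 16 113 149]
(208, 216) [0.5113 0.0932 0.0215] [  9 147 127]
board ((547.747314453125, -266.2920227050781), (60.81669235229492, 259.5777893066406), 88.2574462890625) [ 332  157   26   99 2003]
tip [ 0.63814822 -0.26793771  0.08317787] [348 164   7   7  32]
tip [ 0.54767856 -0.26480548  0.083002  ] [347 201   7   6  32]
tip [ 0.45617894 -0.2620869   0.08414828] [346 238   7   6  31]
rail [ 114  177  103   56 1587] [0.46444424 0.07391303 0.02550102] [0.61372079 0.34228952 0.03449519]
```

View pics/crop0.png

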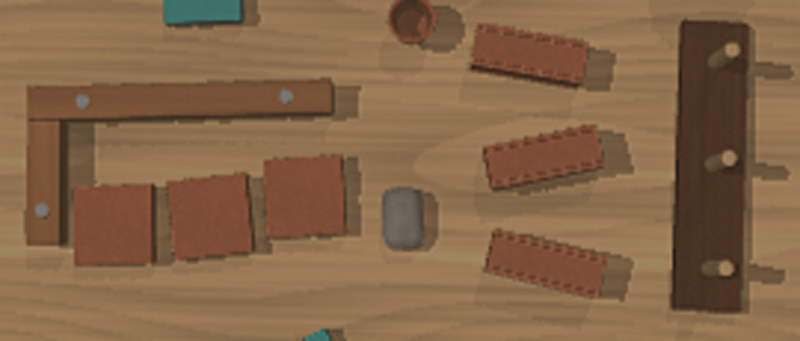

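The crop shows three clay tiles at crop (114,225), (210,217), (305,197), three vases and three pegs. The clay colour is clearly distinct from the rails and the turquoise decoys. I'll refine using colour masks projected onto planes of known height.

```bash
cat > h.py <<'E'
import numpy as np, cv2
from plant import env
def proj(s,uv,h):
    T=np.linalg.inv(s["world_to_cam"]); uv=np.asarray(uv,float)
    d=np.c_[(uv[:,0]-s["cx"])/s["fx"],(uv[:,1]-s["cy"])/s["fy"],np.ones(len(uv))]@T[:3,:3].T
    o=T[:3,3]; return (o+d*((h-o[2])/d[:,2])[:,None])*1000
def pix(s,P):
    c=s["world_to_cam"]@np.r_[np.asarray(P)/1000,1]; return c[:2]/c[2]*[s["fx"],s["fy"]]+[s["cx"],s["cy"]]
def look(save=None,k=4):
    s=env.snapshot("top"); img=s["img"]
    big=cv2.resize(img,None,fx=k,fy=k,interpolation=cv2.INTER_CUBIC)
    hsv=cv2.cvtColor(big,cv2.COLOR_BGR2HSV).astype(int); H,S,V=hsv[...,0],hsv[...,1],hsv[...,2]
    m=(((H<=10.5)|(H>172))&(S>100)&(V>100)).astype(np.uint8)
    m=cv2.morphologyEx(m,cv2.MORPH_OPEN,np.ones((9,9)))
    m=cv2.morphologyEx(m,cv2.MORPH_CLOSE,np.ones((9,9)))
    n,l,st,_=cv2.connectedComponentsWithStats(m)
    for i in range(1,n):
        if not 200<st[i,4]/k**2<1800: continue
        c,_=cv2.findContours((l==i).astype(np.uint8),cv2.RETR_EXTERNAL,cv2.CHAIN_APPROX_NONE)
        uv=(c[0][:,0]+.5)/k-.5
        u,v=uv.mean(0)
        h=.038 if proj(s,[[u,v]],0.03)[0,1]<0 else .018
        (x,y),(w,hh),a=cv2.minAreaRect(proj(s,uv,h)[:,:2].astype(np.float32))
        print("tile" if h<.02 else "vase",f"x{x:.1f} y{y:.1f} {w:.1f}x{hh:.1f} ang{a:.1f}",f"px {u:.0f},{v:.0f}")
    if save: cv2.imwrite(save[0],cv2.resize(img[save[1]:save[2],save[3]:save[4]],None,fx=save[5],fy=save[5],interpolation=cv2.INTER_CUBIC))
    return s
E
cat > st.py <<'E'
from plant import env; import numpy as np
from scipy.spatial.transform import Rotation as R
s=env.sense(); q=s["tcp_rot"]; r=R.from_quat(np.r_[q[1:],q[0]])
print("t%.1f"%s["t"],(s["ee_pos"]*1000).round(1),"j",s["joint_positions"].round(3),"F",s["wrist_force"].round(1),s["finger_gap"],s["grasp_force"]); print(r.as_matrix().round(4))
E
python3 - <<'E'
from h import *
s=look(("pics/x.png",165,245,105,230,6))
# rail edges at z=30 mm from mask of depth
W=np.load("top0.npz")["W"]; z=W[...,2]
m=((z>.023)&(z<.038)&(W[...,1]>0)&(W[...,1]<.36)&(W[...,0]<.65)).astype(np.uint8)
# long rail inner edge: per column, lowest row ; outer edge too
for c in range(130,215,10):
    r=np.where(m[165:205,c])[0]+165; print(c,proj(s,[[c,r.max()+.5]],.03)[0,:2].round(1),proj(s,[[c,r.min()-.5]],.03)[0,:2].round(1))
for r in range(196,230,6):
    c=np.where(m[r,105:150])[0]+105; print(r,proj(s,[[c.max()+.5,r]],.03)[0,:2].round(1),proj(s,[[c.min()-.5,r]],.03)[0,:2].round(1))
E
python3 st.py
```

```text
vase x768.1 y-40.6 69.9x61.6 ang1.2 px 261,119
vase x641.0 y-101.2 98.5x36.7 ang81.1 px 284,168
vase x549.9 y-114.6 37.0x99.5 ang12.7 px 288,203
tile x511.8 y95.3 68.3x68.6 ang4.5 px 207,216
tile x492.5 y178.4 68.5x69.3 ang8.0 px 176,223
tile x483.3 y264.5 67.6x67.6 ang2.6 px 143,225
vase x456.7 y-117.4 99.3x28.7 ang77.5 px 289,239
130 [573.3 298.6] [605.  300.2]
140 [576.5 272.5] [605.6 273.9]
150 [577.1 246.4] [606.1 247.7]
160 [577.6 220.2] [609.3 221.6]
170 [578.1 194. ] [609.8 195.3]
180 [581.3 167.9] [610.4 169.1]
190 [581.9 141.8] [613.6 142.9]
200 [582.4 115.6] [614.1 116.7]
210 [583.   89.4] [614.7  90.4]
196 [558.6 309.6] [558.  340.9]
202 [542.9 308.7] [542.3 340. ]
208 [527.3 307.9] [526.6 339.2]
214 [512.1 283.7] [511.  338.3]
220 [496.8 269.9] [495.4 337.4]
226 [480.5 305.5] [479.9 336.6]
t0.1 [ 290.9 -608.5  230.2] j [-1.275  0.287  1.578  0.     1.279 -0.15 ] F [-0.5 -0.2 -0.1] 0.9988112286881846 0.0
[[ 9.023e-01  4.312e-01 -5.000e-04]
 [ 4.312e-01 -9.023e-01  1.700e-03]
 [ 3.000e-04 -1.800e-03 -1.000e+00]]
```

View pics/x.png

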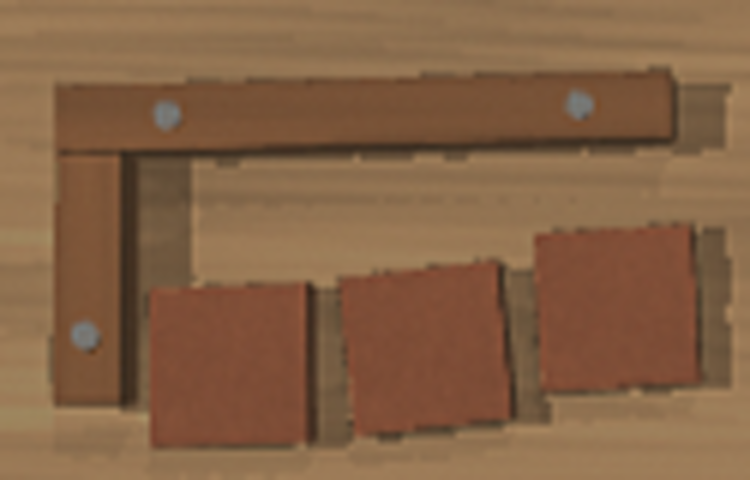

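```bash
cat > plan.py <<'E'
# usage: plan.py w|f x y z yaw [tilt]  : offset/angular to reach; f = fence coords; tilt about tool y (deg)
import sys,numpy as np
from plant import env
from scipy.spatial.transform import Rotation as R
fr=sys.argv[1]; x,y,z,yaw,*t=map(float,sys.argv[2:]); tilt=t[0] if t else 0
C=np.array([574.5,310.5]); TH=2.7
if fr=="f":
    a=np.radians(TH); x,y=C+np.array([[np.cos(a),-np.sin(a)],[np.sin(a),np.cos(a)]])@[x,y]; yaw+=TH
s=env.sense(); q=s["tcp_rot"]; r=R.from_quat(np.r_[q[1:],q[0]])
g=R.from_euler("z",yaw,degrees=True)*R.from_euler("x",180,degrees=True)*R.from_euler("y",tilt,degrees=True)
d=np.array([x,y,z])-s["ee_pos"]*1000
print("goal",np.round([x,y,z],1),"offset",r.inv().apply(d).round(1),"angular",(r.inv()*g).as_rotvec(degrees=True).round(2),"dist",np.linalg.norm(d).round(1))
E
python3 plan.py f -155 -42 120 0
```

```text
goal [421.7 261.2 120. ] offset [ 492.9 -728.2  111.7] angular [-0.1   0.   22.84] dist 886.4
```

```bash
python3 plan.py w 520 -170 220 2.7; python3 -m pendant '{"offset":[[395,-296,10],[395,-296,10],[395,-296,10],[395,-296,10],[395,-296,10],[395,-296,10],[395,-296,10],[395,-296,10],[395,-296,10],[395,-296,10],[395,-296,10],[395,-296,10],[395,-296,10],[395,-296,10],[395,-296,10]],"angular":[[0,0,23],[0,0,23],[0,0,23],[0,0,23],[0,0,23],[0,0,23],[0,0,23],[0,0,23],[0,0,23],[0,0,23],[0,0,23],[0,0,23],[0,0,23],[0,0,23],[0,0,23]],"gripper":[30,30,30,30,30,30,30,30,30,30,30,30,30,30,30]}'; python3 plan.py f -155 -42 120 0
```

```text
goal [ 520. -170.  220.] offset [ 395.8 -296.9   10.9] angular [-0.1   0.   22.84] dist 494.9
t: 1.4
ee_pos: [0.5196, -0.1717, 0.2211]
tcp_rot: [0.0, 1.0, 0.023, -0.0]
wrist_force: [-0.4, -0.6, 0.0]
finger_gap: 0.35
grasp_force: 0.0
goal [421.7 261.2 120. ] offset [ -78.3 -436.9  101. ] angular [ 0.01  0.04 -0.12] dist 455.2
```

```bash
python3 -m pendant '{"offset":[[-78,-437,101],[-78,-437,101],[-78,-437,101],[-78,-437,101],[-78,-437,101],[-78,-437,101],[-78,-437,101],[-78,-437,101],[-78,-437,101],[-78,-437,101],[-78,-437,101],[-78,-437,101],[-78,-437,101],[-78,-437,101]],"angular":[[0,0,0],[0,0,0],[0,0,0],[0,0,0],[0,0,0],[0,0,0],[0,0,0],[0,0,0],[0,0,0],[0,0,0],[0,0,0],[0,0,0],[0,0,0],[0,0,0]],"gripper":[30,30,30,30,30,30,30,30,30,30,30,30,30,30]}' && python3 -m pendant '{"offset":[[0,0,40],[0,0,80],[0,0,105],[0,0,113],[0,0,113],[0,0,113]],"angular":[[0,0,0],[0,0,0],[0,0,0],[0,0,0],[0,0,0],[0,0,0]],"gripper":[30,30,30,30,30,30]}'; python3 st.py;  python3 plan.py f -155 -42 5 0
python3 - <<'E'
from h import *
s=env.snapshot("top"); cv2.imwrite("pics/p1.png",cv2.resize(s["img"][165:305,100:290],(760,560),interpolation=cv2.INTER_CUBIC))
E
```

```text
t: 2.57
ee_pos: [0.4232, 0.2604, 0.1204]
tcp_rot: [0.0, 1.0, 0.022, 0.0]
wrist_force: [-0.8, 0.2, 1.1]
finger_gap: 0.348
grasp_force: 0.0
t: 3.07
ee_pos: [0.4241, 0.2607, 0.0084]
tcp_rot: [-0.0, 1.0, 0.021, 0.001]
wrist_force: [-0.6, 0.5, -0.3]
finger_gap: 0.346
grasp_force: 0.0
t3.1 [424.1 260.7   8.4] j [ 0.347  0.211  2.136 -0.     0.793  1.876] F [-0.6  0.5 -0.3] 0.3464742482293191 0.0
[[ 9.991e-01  4.210e-02  1.400e-03]
 [ 4.210e-02 -9.991e-01  4.000e-04]
 [ 1.400e-03 -3.000e-04 -1.000e+00]]
goal [421.7 261.2   5. ] offset [-2.4 -0.7  3.4] angular [-0.02 -0.08 -0.29] dist 4.2
```

View pics/p1.png

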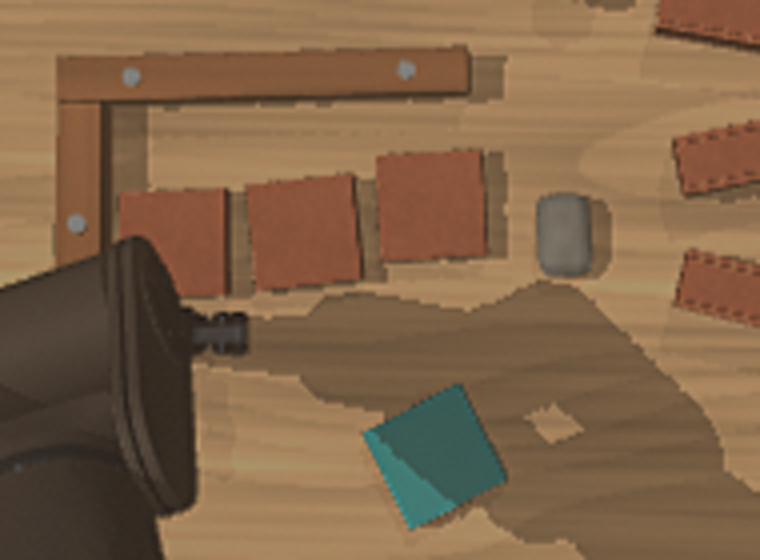

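```bash
python3 -m pendant '{"offset":[[0,0,3],[10,0,3],[20,0,3],[26,0,3],[32,0,3],[38,0,3],[44,0,3],[50,0,3],[55,0,3],[60,0,3],[64,0,3],[66,0,3],[66,0,3],[66,0,3]],"angular":[[0,0,0],[0,0,0],[0,0,0],[0,0,0],[0,0,0],[0,0,0],[0,0,0],[0,0,0],[0,0,0],[0,0,0],[0,0,0],[0,0,0],[0,0,0],[0,0,0]],"gripper":[30,30,30,30,30,30,30,30,30,30,30,30,30,30]}';  python3 plan.py f -81 -42 5 0
python3 - <<'E'
from h import *
look()
E
```

```text
t: 4.28
ee_pos: [0.4887, 0.2644, 0.0044]
tcp_rot: [-0.0, 1.0, 0.022, 0.0]
wrist_force: [-0.4, -0.4, 0.2]
finger_gap: 0.352
grasp_force: 0.0
goal [495.6 264.7   5. ] offset [ 6.8  0.  -0.6] angular [-0.01 -0.04 -0.16] dist 6.9
vase x773.3 y-44.3 70.2x87.8 ang87.9 px 262,118
vase x640.7 y-101.3 98.7x37.5 ang81.1 px 283,168
vase x549.8 y-114.7 37.4x100.3 ang13.0 px 288,203
tile x537.3 y255.9 66.2x48.2 ang2.6 px 149,203
tile x512.3 y95.0 67.3x68.8 ang5.4 px 207,216
tile x493.1 y178.2 67.8x69.7 ang8.5 px 175,222
vase x457.4 y-117.6 100.0x36.4 ang77.4 px 288,238
```

```bash
for i in 1; do python3 -m pendant '{"offset":[[2,0,0],[4,0,0],[5,0,0],[5,0,0]],"angular":[[0,0,0],[0,0,0],[0,0,0],[0,0,0]],"gripper":[30,30,30,30]}'; python3 -m pendant '{"offset":[[1,0,0],[2,0,0],[2,0,0]],"angular":[[0,0,0],[0,0,0],[0,0,0]],"gripper":[30,30,30]}';done | grep -E "force|pos"; python3 plan.py f -81 -42 5 0
```

```text
ee_pos: [0.4937, 0.2646, 0.0043]
wrist_force: [0.2, -0.5, -0.5]
grasp_force: 0.0
ee_pos: [0.4951, 0.2647, 0.0043]
wrist_force: [-2.0, -1.6, 1.6]
grasp_force: 1.1
goal [495.6 264.7   5. ] offset [ 0.5 -0.  -0.7] angular [ 0.01  0.07 -0.15] dist 0.9
```

```bash
for i in 1 2; do python3 -m pendant '{"offset":[[1,0,0],[2,0,0],[2,0,0]],"angular":[[0,0,0],[0,0,0],[0,0,0]],"gripper":[30,30,30]}';done | grep -E "force|pos"; python3 plan.py f -81 -42 5 0
```

```text
ee_pos: [0.4951, 0.2647, 0.004]
wrist_force: [-7.5, -0.1, 4.9]
grasp_force: 3.8
ee_pos: [0.4951, 0.2647, 0.0037]
wrist_force: [-11.4, -0.5, 10.1]
grasp_force: 6.1
goal [495.6 264.7   5. ] offset [ 0.5 -0.  -1.3] angular [ 0.09  0.67 -0.15] dist 1.4
```

```bash
python3 -m pendant '{"offset":[[-20,0,-1],[-45,0,-1],[-68,0,-1],[-68,0,-1],[-68,40,-1],[-68,80,-1],[-68,86,-1],[-68,86,-1],[-68,86,-1]],"angular":[[0,0,0],[0,0,0],[0,0,0],[0,0,0],[0,0,0],[0,0,0],[0,0,0],[0,0,0],[0,0,0]],"gripper":[30,30,30,30,30,30,30,30,30]}' | grep pos; python3 plan.py f -81.5 -128 5 0
python3 - <<'E'
from h import *
look()
E
```

```text
ee_pos: [0.4365, 0.1759, 0.0057]
goal [499.1 178.8   5. ] offset [62.7 -0.3  0.9] angular [-0.03 -0.11 -0.26] dist 62.7
vase x770.6 y-45.1 68.0x89.3 ang81.6 px 262,119
vase x640.8 y-101.3 98.7x37.4 ang80.8 px 283,168
tile x541.6 y265.9 68.6x69.1 ang2.6 px 143,203
vase x549.9 y-114.7 37.1x100.3 ang12.9 px 288,203
tile x511.7 y95.4 68.5x68.7 ang4.4 px 207,216
tile x492.7 y178.2 68.2x70.0 ang7.6 px 177,220
vase x457.4 y-117.4 100.0x36.4 ang77.2 px 289,239
```

```bash
python3 -m pendant '{"offset":[[10,0,1],[17,0,1],[23,0,1],[29,0,1],[35,0,1],[41,0,1],[46,0,1],[51,0,1],[55,0,1],[58,0,1],[58,0,1]],"angular":[[0,0,0],[0,0,0],[0,0,0],[0,0,0],[0,0,0],[0,0,0],[0,0,0],[0,0,0],[0,0,0],[0,0,0],[0,0,0]],"gripper":[30,30,30,30,30,30,30,30,30,30,30]}' | grep -E "force|pos"; python3 -m pendant '{"offset":[[2,0,0],[4,0,0],[5,0,0],[6,0,0],[6,0,0]],"angular":[[0,0,0],[0,0,0],[0,0,0],[0,0,0],[0,0,0]],"gripper":[30,30,30,30,30]}' | grep -E "force|pos"; python3 plan.py f -81.5 -128 5 0
```

```text
ee_pos: [0.4943, 0.1785, 0.0045]
wrist_force: [-0.2, 0.2, -0.0]
grasp_force: 0.0
ee_pos: [0.4991, 0.1788, 0.0043]
wrist_force: [-2.8, -0.1, 1.3]
grasp_force: 0.9
goal [499.1 178.8   5. ] offset [-0.  -0.  -0.7] angular [ 0.    0.03 -0.16] dist 0.7
```

Nearly touching; a final 3 mm, then on to tile 3.

```bash
python3 -m pendant '{"offset":[[1,0,0],[2,0,0],[3,0,0],[3,0,0]],"angular":[[0,0,0],[0,0,0],[0,0,0],[0,0,0]],"gripper":[30,30,30,30]}' | grep -E "force|pos"; python3 plan.py f -81.5 -128 5 0;  python3 -m pendant '{"offset":[[-20,0,-1],[-40,0,-1],[-52,0,-1],[-52,0,-1],[-52,40,-1],[-52,75,-1],[-52,84,-1],[-52,84,-1],[-52,84,-1]],"angular":[[0,0,0],[0,0,0],[0,0,0],[0,0,0],[0,0,0],[0,0,0],[0,0,0],[0,0,0],[0,0,0]],"gripper":[30,30,30,30,30,30,30,30,30]}' | grep pos; python3 plan.py f -81.5 -212 5 0
python3 - <<'E'
from h import *
look()
E
```

```text
ee_pos: [0.4991, 0.1788, 0.0038]
wrist_force: [-8.4, -0.1, 6.5]
grasp_force: 4.5
goal [499.1 178.8   5. ] offset [-0.   0.  -1.2] angular [ 0.03  0.49 -0.14] dist 1.2
ee_pos: [0.4553, 0.0924, 0.0057]
goal [503.1  94.9   5. ] offset [47.8 -0.4  0.8] angular [-0.01 -0.11 -0.27] dist 47.9
vase x773.0 y-44.2 80.8x70.3 ang1.2 px 262,119
vase x640.9 y-101.2 98.5x37.1 ang80.8 px 284,168
tile x545.8 y176.4 68.3x68.0 ang2.1 px 177,202
tile x541.6 y265.8 68.5x69.0 ang2.6 px 143,203
vase x550.0 y-114.6 37.4x100.2 ang12.7 px 288,203
tile x523.9 y96.3 44.7x69.5 ang3.7 px 207,211
```

```bash
python3 -m pendant '{"offset":[[8,0,1],[14,0,1],[20,0,1],[26,0,1],[32,0,1],[38,0,1],[42,0,1],[45,0,1],[47,0,1],[49,0,1],[51,0,1],[51,0,1]],"angular":[[0,0,0],[0,0,0],[0,0,0],[0,0,0],[0,0,0],[0,0,0],[0,0,0],[0,0,0],[0,0,0],[0,0,0],[0,0,0],[0,0,0]],"gripper":[30,30,30,30,30,30,30,30,30,30,30,30]}' | grep -E "force|pos";  python3 plan.py f -81.5 -212 5 0
```

```text
ee_pos: [0.5031, 0.0949, 0.004]
wrist_force: [-5.4, -0.4, 4.4]
grasp_force: 2.8
goal [503.1  94.9   5. ] offset [-0.  0. -1.] angular [-0.    0.33 -0.14] dist 1.0
```

```bash
python3 -m pendant '{"offset":[[-15,0,-2],[-30,0,-35],[-30,0,-75],[-30,0,-100],[-30,0,-100]],"angular":[[0,0,0],[0,0,0],[0,0,0],[0,0,0],[0,0,0]],"gripper":[12,12,12,12,12]}' | grep -E "pos"; python3 plan.py f -34 -270 105 90
python3 - <<'E'
from h import *
s=env.snapshot("top"); print(proj(s,[[233.6,211],[247.7,211],[233.6,234],[247.7,234]],.015).round(0))
E
```

```text
ee_pos: [0.4798, 0.0937, 0.111]
goal [553.3  39.2 105. ] offset [70.9 57.7  7.1] angular [  0.67  -0.6  -90.15] dist 91.7
[[526.  27.  15.]
 [527. -10.  15.]
 [466.  25.  15.]
 [467. -12.  15.]]
```

```bash
python3 -m pendant '{"offset":[[71,58,6],[71,58,6],[71,58,6],[71,58,6],[71,58,6],[71,58,6],[71,58,6],[71,58,6],[71,58,6],[71,58,6],[71,58,6],[71,58,6],[71,58,6],[71,58,6],[71,58,6],[71,58,6]],"angular":[[0,0,-90],[0,0,-90],[0,0,-90],[0,0,-90],[0,0,-90],[0,0,-90],[0,0,-90],[0,0,-90],[0,0,-90],[0,0,-90],[0,0,-90],[0,0,-90],[0,0,-90],[0,0,-90],[0,0,-90],[0,0,-90]],"gripper":[12,12,12,12,12,12,12,12,12,12,12,12,12,12,12,12]}' | grep -E "pos"; python3 plan.py f -34 -270 5 90
python3 - <<'E'
from h import *
look()
E
```

```text
ee_pos: [0.5481, 0.0389, 0.0975]
goal [553.3  39.2   5. ] offset [ 0.1  5.2 92.4] angular [-0.07 -0.01 -0.26] dist 92.6
vase x772.4 y-45.1 68.0x92.5 ang81.5 px 262,119
vase x640.9 y-101.1 98.4x37.4 ang81.0 px 283,168
tile x545.7 y182.1 68.8x57.3 ang1.2 px 174,202
tile x541.7 y266.0 69.0x69.0 ang2.9 px 143,203
vase x547.4 y-115.5 34.4x98.4 ang8.2 px 287,203
vase x457.3 y-116.8 98.9x36.2 ang77.9 px 288,239
```

```bash
python3 -m pendant '{"offset":[[0,5,30],[0,5,65],[0,5,88],[0,5,92],[0,5,92]],"angular":[[0,0,0],[0,0,0],[0,0,0],[0,0,0],[0,0,0]],"gripper":[12,12,12,12,12]}' | grep -E "pos|force"; python3 -m pendant '{"offset":[[5,0,0],[10,0,0],[15,0,0],[20,0,0],[24,0,0],[28,0,0],[32,0,0],[36,0,0],[39,0,0],[41,0,0],[43,0,0],[43,0,0]],"angular":[[0,0,0],[0,0,0],[0,0,0],[0,0,0],[0,0,0],[0,0,0],[0,0,0],[0,0,0],[0,0,0],[0,0,0],[0,0,0],[0,0,0]],"gripper":[12,12,12,12,12,12,12,12,12,12,12,12]}' | grep -E "pos|force"; python3 plan.py f -34 -221.5 5 90
```

```text
ee_pos: [0.5518, 0.0393, 0.0043]
wrist_force: [-0.4, -0.1, -0.7]
grasp_force: 0.0
ee_pos: [0.5516, 0.0823, 0.0063]
wrist_force: [0.2, -2.2, 2.1]
grasp_force: 1.3
goal [551.   87.6   5. ] offset [ 5.4 -0.4  1.3] angular [ 0.   -0.   -0.15] dist 5.6
```

```bash
python3 -m pendant '{"offset":[[1,0,1],[2,0,1],[3,0,1],[4,0,1],[4,0,1]],"angular":[[0,0,0],[0,0,0],[0,0,0],[0,0,0],[0,0,0]],"gripper":[12,12,12,12,12]}' | grep -E "pos|force"; python3 -m pendant '{"offset":[[1,0,0],[2,0,0],[2,0,0]],"angular":[[0,0,0],[0,0,0],[0,0,0]],"gripper":[12,12,12]}' | grep -E "pos|force"; python3 plan.py f -34 -221.5 5 90
python3 - <<'E'
from h import *
look()
E
```

```text
ee_pos: [0.5513, 0.0861, 0.0052]
wrist_force: [-0.2, -3.4, 2.0]
grasp_force: 1.9
ee_pos: [0.5512, 0.0883, 0.0052]
wrist_force: [-0.5, -3.4, 2.6]
grasp_force: 1.8
goal [551.   87.6   5. ] offset [-0.6 -0.3  0.2] angular [-0.01 -0.01 -0.16] dist 0.7
vase x771.5 y-45.1 68.1x90.8 ang82.9 px 262,118
vase x640.9 y-101.2 98.5x37.5 ang80.9 px 284,168
tile x542.2 y253.5 69.3x108.2 ang1.7 px 147,203
vase x456.8 y-118.3 96.7x25.4 ang77.2 px 290,240
```

```bash
for i in 1 2; do python3 -m pendant '{"offset":[[1,0,0],[2,0,0],[2,0,0]],"angular":[[0,0,0],[0,0,0],[0,0,0]],"gripper":[12,12,12]}' | grep -E "pos|wrist"; done; python3 plan.py f -34 -221.5 5 90
```

```text
ee_pos: [0.5511, 0.0899, 0.0052]
wrist_force: [-0.0, -4.0, 2.2]
ee_pos: [0.5513, 0.09, 0.0053]
wrist_force: [-0.2, -11.7, 1.3]
goal [551.   87.6   5. ] offset [-2.4 -0.4  0.3] angular [-0.02  0.24 -0.04] dist 2.4
```

```bash
python3 -m pendant '{"offset":[[-10,0,0],[-25,0,-2],[-40,0,-20],[-45,0,-60],[-60,0,-100],[-100,0,-140],[-140,0,-150],[-180,0,-150],[-180,0,-150]],"angular":[[0,0,0],[0,0,0],[0,0,0],[0,0,0],[0,0,0],[0,0,0],[0,0,0],[0,0,0],[0,0,0]],"gripper":[12,12,12,12,12,12,12,12,12]}' | grep -E "pos"
python3 - <<'E'
from h import *
look(("pics/t1.png",165,245,105,230,6))
E
```

```text
ee_pos: [0.5604, -0.0916, 0.1576]
vase x771.0 y-43.9 68.7x90.9 ang88.4 px 262,118
```

View pics/t1.png

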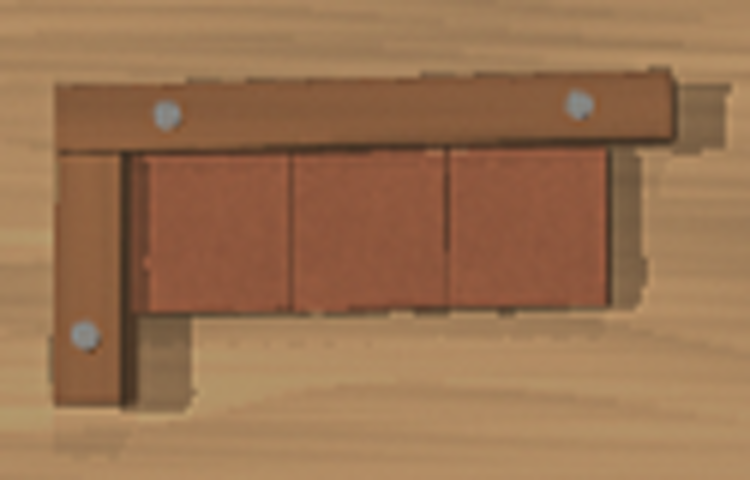

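The row looks tight in the corner: tile seams are at crop columns 291 and 447, the left tile is against the short rail (column ~130) and the top edges are against the long rail. I'll check squareness numerically.

Run:
```python
from h import *
s=env.snapshot("top"); k=6; img=s["img"]
big=cv2.resize(img,None,fx=k,fy=k,interpolation=cv2.INTER_CUBIC); h=cv2.cvtColor(big,cv2.COLOR_BGR2HSV).astype(int)
m=(((h[...,0]<=10.5))&(h[...,1]>100)&(h[...,2]>90))
def fit(p,name,ax):
    p=np.array(p,float); P=proj(s,(p+.5)/k-.5,.018)[:,:2]
    c=np.polyfit(P[:,1-ax],P[:,ax],1); r=P[:,ax]-np.polyval(c,P[:,1-ax]); g=abs(r)<1.2; c=np.polyfit(P[g,1-ax],P[g,ax],1)
    print(name,"slope deg",np.degrees(np.arctan(c[0])).round(2),"mean",P[g].mean(0).round(1),"sd",r[g].std().round(2))
x0,y0=105*k,165*k
for nm,a,b in (("t1",160,280),("t2",300,438),("t3",458,598)):
    pts=[];pt=[]
    for c in range(x0+a,x0+b):
        r=np.where(m[y0+200:y0+340,c])[0]; pts.append((c,y0+200+r.max()+.5))
        r=np.where(m[y0+120:y0+200,c])[0]; pt.append((c,y0+120+r.min()-.5))
    fit(pts,nm+" near",0); fit(pt,nm+" far",0)
pts=[(x0+500+np.where(m[r,x0+500:x0+640])[0].max()+.5,r) for r in range(y0+160,y0+295)]
fit(pts,"right",1)
g=cv2.cvtColor(big,cv2.COLOR_BGR2GRAY)
for nm,a in (("s12",291),("s23",447)):
    pts=[(x0+a-10+g[r,x0+a-10:x0+a+10].argmin(),r) for r in range(y0+165,y0+295)]
    fit(pts,nm,1)
```

```text
t1 near slope deg -1.97 mean [507.1 269. ] sd 0.2
t1 far slope deg -1.88 mean [576.2 272.4] sd 0.22
t2 near slope deg -2.98 mean [509.4 203.9] sd 0.41
t2 far slope deg -3.0 mean [578.4 209. ] sd 0.45
t3 near slope deg -2.38 mean [512.4 134.3] sd 0.25
t3 far slope deg -1.85 mean [581.6 134.8] sd 0.41
right slope deg 2.35 mean [547.2 101. ] sd 0.15
s12 slope deg 2.45 mean [543.2 239.7] sd 0.15
s23 slope deg 1.97 mean [544.6 171.3] sd 0.13
```

Tiles are square to within about half a degree and in contact. Next I'll test whether the arm can reach the vase-placing orientation (60° tilt) above the stand.

```bash
python3 plan.py w 548 -266 240 88.3 60; python3 -m pendant '{"offset":[[-170,-20,-80],[-170,-20,-80],[-170,-20,-80],[-170,-20,-80],[-170,-20,-80],[-170,-20,-80],[-170,-20,-80],[-170,-20,-80],[-170,-20,-80],[-170,-20,-80],[-170,-20,-80],[-170,-20,-80],[-170,-20,-80],[-170,-20,-80],[-170,-20,-80]],"angular":[[0,60,0],[0,60,0],[0,60,0],[0,60,0],[0,60,0],[0,60,0],[0,60,0],[0,60,0],[0,60,0],[0,60,0],[0,60,0],[0,60,0],[0,60,0],[0,60,0],[0,60,0]],"gripper":[60,60,60,60,60,60,60,60,60,60,60,60,60,60,60]}' | grep pos; python3 st.py;python3 plan.py w 548 -266 240 88.3 60
```

```text
goal [ 548. -266.  240.] offset [-176.1  -18.1  -85.1] angular [-2.08 59.87  3.64] dist 196.4
ee_pos: [0.5471, -0.258, 0.2364]
t16.3 [ 547.1 -258.   236.4] j [-0.843  0.51   1.507  0.634  1.97  -0.906] F [ 0.6  0.1 -0.7] 0.7034365518994148 0.0
[[-0.0238  0.999  -0.0385]
 [ 0.5009  0.0452  0.8643]
 [ 0.8652  0.0013 -0.5015]]
goal [ 548. -266.  240.] offset [-0.9  0.6 -8.7] angular [-3.68  0.1   2.22] dist 8.8
```

```bash
python3 plan.py w 641 -99.7 130 81 -20
```

```text
goal [641.  -99.7 130. ] offset [-15.  100.8 186.6] angular [ -4.22 -79.62  11.86] dist 212.6
```

```bash
python3 -m pendant '{"offset":[[-15,101,187],[-15,101,187],[-15,101,187],[-15,101,187],[-15,101,187],[-15,101,187],[-15,101,187],[-15,101,187],[-15,101,187],[-15,101,187],[-15,101,187],[-15,101,187],[-15,101,187],[-15,101,187],[-15,101,187],[-15,101,187]],"angular":[[-4.2,-79.6,11.9],[-4.2,-79.6,11.9],[-4.2,-79.6,11.9],[-4.2,-79.6,11.9],[-4.2,-79.6,11.9],[-4.2,-79.6,11.9],[-4.2,-79.6,11.9],[-4.2,-79.6,11.9],[-4.2,-79.6,11.9],[-4.2,-79.6,11.9],[-4.2,-79.6,11.9],[-4.2,-79.6,11.9],[-4.2,-79.6,11.9],[-4.2,-79.6,11.9],[-4.2,-79.6,11.9],[-4.2,-79.6,11.9]],"gripper":[62,62,62,62,62,62,62,62,62,62,62,62,62,62,62,62]}' | grep pos; python3 st.py;python3 plan.py w 641 -99.7 130 81 -20;python3 plan.py w 641 -99.7 8 81 -20
python3 - <<'E'
from h import *
s=look(); s=env.snapshot("wrist"); cv2.imwrite("pics/w1.png",s["img"])
E
```

```text
ee_pos: [0.641, -0.1007, 0.1295]
t17.6 [ 641.  -100.7  129.5] j [-0.181  0.355  1.714 -0.392  1.099  0.163] F [-0.2  1.2 -0.2] 0.7301487961864261 0.0
[[ 0.1493  0.9872 -0.0552]
 [ 0.9285 -0.1592 -0.3354]
 [-0.3399 -0.0011 -0.9405]]
goal [641.  -99.7 130. ] offset [ 0.7 -0.1 -0.8] angular [-0.11 -0.13 -0.13] dist 1.1
goal [641.  -99.7   8. ] offset [ 42.2   0.  113.9] angular [-0.11 -0.13 -0.13] dist 121.5
vase x637.3 y-124.2 52.0x37.4 ang80.3 px 293,169
vase x549.6 y-114.6 37.7x100.5 ang13.2 px 288,203
vase x457.3 y-117.5 99.8x36.3 ang77.2 px 288,238
```

View pics/w1.png

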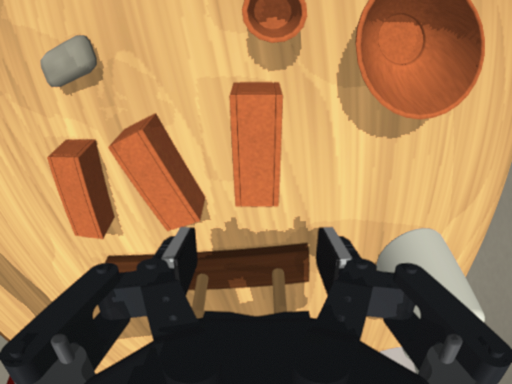

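The wrist view shows vase 1 at (256,145), centred between the fingers (columns 180 and 335). Its solid end faces the pot and its mouth faces the stand. Descending and gripping.

```bash
python3 -m pendant '{"offset":[[13,0,36],[27,0,72],[36,0,98],[42,0,113],[42,0,114],[42,0,114]],"angular":[[0,0,0],[0,0,0],[0,0,0],[0,0,0],[0,0,0],[0,0,0]],"gripper":[62,62,62,62,62,62]}' | grep -E "pos|wrist"; python3 -m pendant '{"offset":[[0,0,0],[0,0,0],[0,0,0],[0,0,0],[0,0,0],[0,0,0],[0,0,0]],"angular":[[0,0,0],[0,0,0],[0,0,0],[0,0,0],[0,0,0],[0,0,0],[0,0,0]],"gripper":[30,30,30,30,30,30,30]}' 45; python3 plan.py w 641 -99.7 140 81 -20
```

```text
ee_pos: [0.6404, -0.0995, 0.0069]
wrist_force: [1.1, 0.3, 0.2]
t: 18.78
ee_pos: [0.6429, -0.0994, 0.0105]
tcp_rot: [0.114, 0.749, 0.639, -0.131]
wrist_force: [1.1, 1.1, 6.3]
finger_gap: 0.441
grasp_force: 47.4
goal [641.  -99.7 140. ] offset [ -44.8   -1.4 -121.5] angular [ 0.15 -0.06 -0.11] dist 129.5
```

```bash
cat > mt.py <<'E'
# mt.py save cx cy mudeg | mt.py goal px py zmouth yaw tilt
import sys,numpy as np
from plant import env
from scipy.spatial.transform import Rotation as R
s=env.sense(); q=s["tcp_rot"]; r=R.from_quat(np.r_[q[1:],q[0]]); p=s["ee_pos"]*1000
a=list(map(float,sys.argv[2:]))
if sys.argv[1]=="save":
    mu=np.radians(a[2]); m=np.array([a[0]+50*np.cos(mu),a[1]+50*np.sin(mu),19])
    v=r.inv().apply(m-p); print(v.round(1)); v[1]=0; np.save("mt.npy",v)
else:
    v=np.load("mt.npy"); g=R.from_euler("z",a[3],degrees=True)*R.from_euler("x",180,degrees=True)*R.from_euler("y",a[4],degrees=True)
    t=np.array(a[:3])-g.apply(v)
    print("mouth now",(p+r.apply(v)).round(1),"vase axis down?",r.apply([np.cos(np.radians(0)),0,0]).round(2))
    print("goal tcp",t.round(1),"offset",r.inv().apply(t-p).round(1),"angular",(r.inv()*g).as_rotvec(degrees=True).round(2))
E
python3 mt.py save 640.9 -101.2 -99; python3 -m pendant '{"offset":[[-13,0,-35],[-26,0,-70],[-39,0,-105],[-48,0,-131],[-48,0,-131]],"angular":[[0,0,0],[0,0,0],[0,0,0],[0,0,0],[0,0,0]],"gripper":[30,30,30,30,30]}'; python3 mt.py goal 639.6 -268.3 110 88.3 70
```

```text
[-51.9  -1.6   9.8]
t: 19.2
ee_pos: [0.645, -0.1003, 0.1558]
tcp_rot: [0.117, 0.75, 0.639, -0.128]
wrist_force: [0.5, 0.4, 0.7]
finger_gap: 0.435
grasp_force: 46.6
mouth now [ 636.7 -151.8  164.3] vase axis down? [ 0.15  0.93 -0.34]
goal tcp [ 639.9 -259.7  162.1] offset [-150.8   20.1   48.2] angular [ 4.14 89.86 -7.07]
```

```bash
python3 -m pendant '{"offset":[[-20,3,6],[-40,5,13],[-60,8,19],[-80,11,26],[-100,13,32],[-120,16,38],[-140,19,45],[-151,20,48],[-151,20,48],[-151,20,48],[-151,20,48],[-151,20,48],[-151,20,48],[-151,20,48],[-151,20,48],[-151,20,48],[-151,20,48]],"angular":[[4,90,-7],[4,90,-7],[4,90,-7],[4,90,-7],[4,90,-7],[4,90,-7],[4,90,-7],[4,90,-7],[4,90,-7],[4,90,-7],[4,90,-7],[4,90,-7],[4,90,-7],[4,90,-7],[4,90,-7],[4,90,-7],[4,90,-7]],"gripper":[30,30,30,30,30,30,30,30,30,30,30,30,30,30,30,30,30]}' | grep -E "pos|force"; python3 st.py;  python3 mt.py goal 639.6 -268.3 110 88.3 70;python3 mt.py goal 639.6 -268.3 15 88.3 70
python3 - <<'E'
from h import *
look()
for n in ("side",):
    s=env.snapshot(n); cv2.imwrite("pics/s1.png",cv2.resize(s["img"][90:240,200:400],(800,600),interpolation=cv2.INTER_CUBIC))
E
```

```text
ee_pos: [0.6362, -0.2588, 0.1545]
wrist_force: [-0.2, -0.4, -1.8]
grasp_force: 46.6
t20.6 [ 636.2 -258.8  154.5] j [-0.791  0.788  1.326  0.825  1.961 -0.827] F [-0.2 -0.4 -1.8] 0.43558814646671556 46.589133739471436
[[ 0.0205  0.9994  0.0262]
 [ 0.3398 -0.0316  0.94  ]
 [ 0.9403 -0.0104 -0.3403]]
mouth now [ 635.4 -267.3  102.4] vase axis down? [0.02 0.34 0.94]
goal tcp [ 639.9 -259.7  162.1] offset [ 6.9  3.6 -3.3] angular [-0.1 -0.1 -0.6]
mouth now [ 635.4 -267.3  102.4] vase axis down? [0.02 0.34 0.94]
goal tcp [ 639.9 -259.7   67.1] offset [-82.4   4.6  29. ] angular [-0.1 -0.1 -0.6]
vase x773.3 y-43.9 84.2x70.9 ang1.2 px 262,118
vase x668.5 y-308.6 44.7x44.9 ang88.8 px 363,159
vase x550.0 y-114.5 37.4x100.3 ang12.7 px 288,203
vase x457.3 y-117.5 99.8x36.6 ang76.9 px 288,238
```

View pics/s1.png

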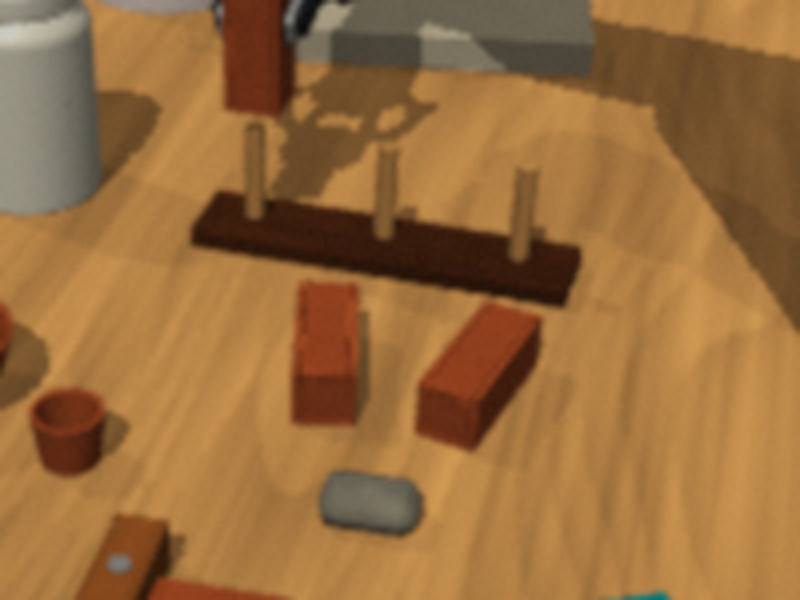

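The side view shows vase 1 upright, mouth down, hanging over peg 1 (tip at crop (255,125), mouth at (260,105)). I'll verify the xy from the top view before lowering.

Run:
```python
from h import *
s=env.snapshot("top")
k=4;big=cv2.resize(s["img"],None,fx=k,fy=k,interpolation=cv2.INTER_CUBIC);h=cv2.cvtColor(big,cv2.COLOR_BGR2HSV).astype(int)
m=((h[...,0]<=10.5)&(h[...,1]>100)&(h[...,2]>60)).astype(np.uint8); m[:, :330*k]=0
n,l,st,c=cv2.connectedComponentsWithStats(m); i=1+st[1:,4].argmax(); print(st[i]/k)
cc,_=cv2.findContours((l==i).astype(np.uint8),0,cv2.CHAIN_APPROX_NONE); uv=(max(cc,key=len)[:,0]+.5)/k-.5
print(cv2.minAreaRect(proj(s,uv,.202)[:,:2].astype(np.float32)))
print("peg tips expected px",[pix(s,[a,b,85]).round(1) for a,b in ((639.6,-268.3),(547.7,-265.5),(455.8,-262.7))])
cv2.imwrite("pics/c2.png",cv2.resize(s["img"][140:270,310:390],(480,780)[::1] if 0 else (369,600),interpolation=cv2.INTER_CUBIC))
```

```text
[ 345.25  150.5    27.     23.5  1496.5 ]
((634.0625, -255.68995666503906), (44.80482864379883, 70.80946350097656), 15.001360893249512)
peg tips expected px [array([351.3, 166.5]), array([350.4, 203. ]), array([349.4, 240.2])]
```

View pics/c2.png

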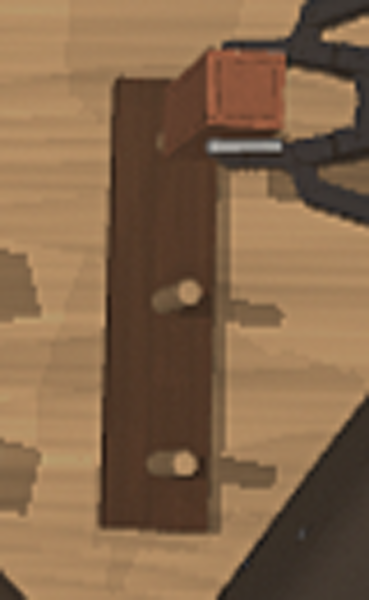

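Peg tips are at the predicted pixels, and the vase base centre (363.5,160) matches the predicted axis. Lowering.

```bash
python3 -m pendant '{"offset":[[0,3,0],[0,4.5,0],[-15,4.5,5],[-30,4.5,10.5],[-45,4.5,16],[-58,4.5,21],[-70,4.5,25],[-75,4.5,27],[-78,4.5,28],[-78,4.5,28]],"angular":[[0,0,-0.6],[0,0,-0.6],[0,0,-0.6],[0,0,-0.6],[0,0,-0.6],[0,0,-0.6],[0,0,-0.6],[0,0,-0.6],[0,0,-0.6],[0,0,-0.6]],"gripper":[30,30,30,30,30,30,30,30,30,30]}' | grep -E "pos|force"; python3 mt.py goal 639.6 -268.3 15 88.3 70
```

```text
ee_pos: [0.6388, -0.259, 0.0691]
wrist_force: [0.3, -0.2, -1.6]
grasp_force: 46.6
mouth now [ 638.4 -267.2   16.9] vase axis down? [0.01 0.34 0.94]
goal tcp [ 639.9 -259.7   67.1] offset [-2.1  1.  -0. ] angular [-0.12 -0.35 -0.17]
```

```bash
for i in 1 2; do python3 -m pendant '{"offset":[[-1,0,0.4],[-1.9,0,0.7],[-1.9,0,0.7]],"angular":[[0,0,0],[0,0,0],[0,0,0]],"gripper":[30,30,30]}' | grep -E "pos|wrist";done
```

```text
ee_pos: [0.6394, -0.2595, 0.069]
wrist_force: [0.7, -0.2, -1.5]
ee_pos: [0.6394, -0.2595, 0.0676]
wrist_force: [-0.7, -0.8, 2.7]
```

```bash
python3 -m pendant '{"offset":[[-1,0,0.3],[-1,0,0.3],[-1,0,0.3]],"angular":[[0,0,0],[0,0,0],[0,0,0]],"gripper":[30,30,30]}' | grep -E "pos|wrist"; python3 -m pendant '{"offset":[[0,0,0],[0,0,0],[0,0,0],[0,0,0],[0,0,0]],"angular":[[0,0,0],[0,0,0],[0,0,0],[0,0,0],[0,0,0]],"gripper":[62,62,62,62,62]}' | grep -E "pos|wrist|gap"; python3 -m pendant '{"offset":[[0,0,-20],[0,0,-50],[0,0,-80],[35,0,-110],[65,0,-125],[90,0,-125],[90,0,-125]],"angular":[[0,0,0],[0,0,0],[0,0,0],[0,0,0],[0,0,0],[0,0,0],[0,0,0]],"gripper":[62,62,62,62,62,62,62]}' | grep -E "pos"
python3 - <<'E'
from h import *
look()
s=env.snapshot("side"); cv2.imwrite("pics/s2.png",cv2.resize(s["img"][90:240,200:400],(800,600),interpolation=cv2.INTER_CUBIC))
E
```

```text
ee_pos: [0.6394, -0.2595, 0.0676]
wrist_force: [-1.1, -0.1, 5.1]
ee_pos: [0.639, -0.259, 0.0646]
wrist_force: [-0.2, -0.4, -0.3]
finger_gap: 0.728
ee_pos: [0.6385, -0.3481, 0.1999]
vase x770.4 y-44.8 68.2x89.0 ang81.5 px 261,119
vase x653.3 y-285.2 39.2x40.2 ang89.6 px 354,165
vase x525.0 y-156.5 37.0x100.1 ang17.1 px 304,213
vase x457.3 y-117.5 99.6x36.4 ang77.3 px 288,238
```

View pics/s2.png

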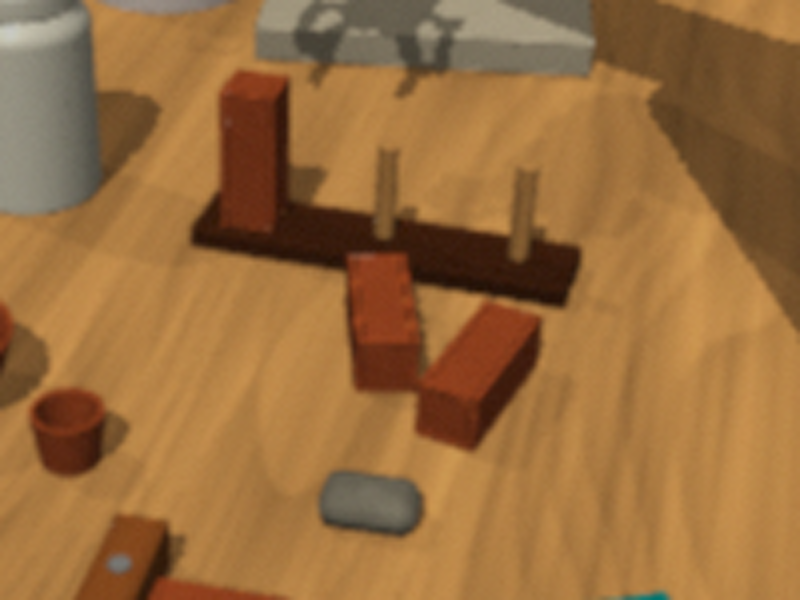

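Vase 1 stands fully down on peg 1 (crop (252,150)). Vase 2 has been knocked to crop (383,320), now next to vase 3 at (480,375). I'll pick vase 2 next at its new pose with a narrower opening.

```bash
python3 plan.py w 524.6 -155.1 150 107.1 -20
```

```text
goal [ 524.6 -155.1  150. ] offset [  23.1 -118.1  191.9] angular [  8.79 -89.24 -18.86] dist 226.5
```

```bash
python3 -m pendant '{"offset":[[23,-118,192],[23,-118,192],[23,-118,192],[23,-118,192],[23,-118,192],[23,-118,192],[23,-118,192],[23,-118,192],[23,-118,192],[23,-118,192],[23,-118,192],[23,-118,192],[23,-118,192],[23,-118,192],[23,-118,192],[23,-118,192],[23,-118,192]],"angular":[[8.8,-89.2,-18.9],[8.8,-89.2,-18.9],[8.8,-89.2,-18.9],[8.8,-89.2,-18.9],[8.8,-89.2,-18.9],[8.8,-89.2,-18.9],[8.8,-89.2,-18.9],[8.8,-89.2,-18.9],[8.8,-89.2,-18.9],[8.8,-89.2,-18.9],[8.8,-89.2,-18.9],[8.8,-89.2,-18.9],[8.8,-89.2,-18.9],[8.8,-89.2,-18.9],[8.8,-89.2,-18.9],[8.8,-89.2,-18.9],[8.8,-89.2,-18.9]],"gripper":[54,54,54,54,54,54,54,54,54,54,54,54,54,54,54,54,54]}' | grep pos; python3 plan.py w 524.6 -155.1 8 107.1 -20
python3 - <<'E'
from h import *
s=look(); s=env.snapshot("wrist"); cv2.imwrite("pics/w2.png",s["img"])
E
```

```text
ee_pos: [0.5243, -0.1555, 0.1489]
goal [ 524.6 -155.1    8. ] offset [ 47.7   0.5 132.5] angular [-0.07 -0.31 -0.02] dist 140.9
vase x771.5 y-45.1 67.4x90.8 ang78.8 px 262,118
vase x653.2 y-285.5 39.5x40.1 ang87.1 px 354,165
```

View pics/w2.png

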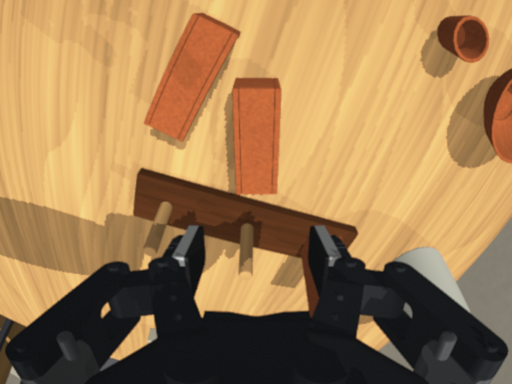

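Vase 2 at (256,140) is centred between the fingers and the gap to vase 3 (195,80) is clear. Descending and gripping.

```bash
python3 -m pendant '{"offset":[[13,0,36],[26,0,72],[37,0,104],[43,0,122],[46,0,130],[47,0.5,132],[47,0.5,132]],"angular":[[0,0,0],[0,0,0],[0,0,0],[0,0,0],[0,0,0],[0,0,0],[0,0,0]],"gripper":[54,54,54,54,54,54,54]}' | grep -E "pos|wrist"; python3 -m pendant '{"offset":[[0,0,0],[0,0,0],[0,0,0],[0,0,0],[0,0,0],[0,0,0],[0,0,0]],"angular":[[0,0,0],[0,0,0],[0,0,0],[0,0,0],[0,0,0],[0,0,0],[0,0,0]],"gripper":[30,30,30,30,30,30,30]}' 45;  python3 mt.py save 525 -156.5 -72.9; python3 -m pendant '{"offset":[[-13,0,-35],[-26,0,-70],[-39,0,-105],[-52,0,-140],[-52,0,-140]],"angular":[[0,0,0],[0,0,0],[0,0,0],[0,0,0],[0,0,0]],"gripper":[30,30,30,30,30]}' | grep -E "pos|gap"; python3 mt.py goal 547.7 -265.5 115 88.3 70
```

```text
ee_pos: [0.5253, -0.1555, 0.0093]
wrist_force: [-0.3, 0.3, 0.7]
t: 26.13
ee_pos: [0.5265, -0.1555, 0.0112]
tcp_rot: [0.14, 0.585, 0.792, -0.102]
wrist_force: [-0.5, 1.1, 6.9]
finger_gap: 0.439
grasp_force: 47.6
[-50.1  -1.7   9.9]
ee_pos: [0.5301, -0.158, 0.1681]
finger_gap: 0.436
mouth now [ 544.9 -206.2  176.2] vase axis down? [-0.27  0.9  -0.35]
goal tcp [ 547.9 -257.7  165.5] offset [-93.4 -12.4  37.2] angular [-8.12 89.34 19.37]
```

```bash
python3 -m pendant '{"offset":[[-10,-1,4],[-20,-3,8],[-30,-4,12],[-40,-5,16],[-50,-7,20],[-60,-8,24],[-70,-9,28],[-80,-11,32],[-93,-12,37],[-93,-12,37],[-93,-12,37],[-93,-12,37],[-93,-12,37],[-93,-12,37],[-93,-12,37],[-93,-12,37],[-93,-12,37]],"angular":[[-8.1,89.3,19.4],[-8.1,89.3,19.4],[-8.1,89.3,19.4],[-8.1,89.3,19.4],[-8.1,89.3,19.4],[-8.1,89.3,19.4],[-8.1,89.3,19.4],[-8.1,89.3,19.4],[-8.1,89.3,19.4],[-8.1,89.3,19.4],[-8.1,89.3,19.4],[-8.1,89.3,19.4],[-8.1,89.3,19.4],[-8.1,89.3,19.4],[-8.1,89.3,19.4],[-8.1,89.3,19.4],[-8.1,89.3,19.4]],"gripper":[30,30,30,30,30,30,30,30,30,30,30,30,30,30,30,30,30]}' | grep -E "pos|force"; python3 mt.py goal 547.7 -265.5 15 88.3 70
python3 - <<'E'
from h import *
s=look()
m=np.load("mt.npy"); cv2.imwrite("pics/c3.png",cv2.resize(s["img"][140:270,310:390],(369,600),interpolation=cv2.INTER_CUBIC))
s=env.snapshot("side");cv2.imwrite("pics/c3.png",np.hstack([cv2.imread("pics/c3.png"),cv2.resize(s["img"][70:170,235:305],(420,600),interpolation=cv2.INTER_CUBIC)]))
E
```

```text
ee_pos: [0.5439, -0.2554, 0.1563]
wrist_force: [0.0, 0.8, -1.1]
grasp_force: 46.7
mouth now [ 543.  -263.1  105.8] vase axis down? [0.02 0.34 0.94]
goal tcp [ 547.9 -257.7   65.5] offset [-86.    5.4  28.9] angular [-0.25 -0.06 -0.75]
vase x770.6 y-45.1 68.1x90.6 ang80.5 px 262,119
vase x653.3 y-285.4 39.4x39.9 ang88.7 px 354,165
vase x560.6 y-305.0 43.5x43.9 ang89.4 px 362,200
vase x457.3 y-117.5 99.7x36.3 ang77.2 px 288,238
```

View pics/c3.png

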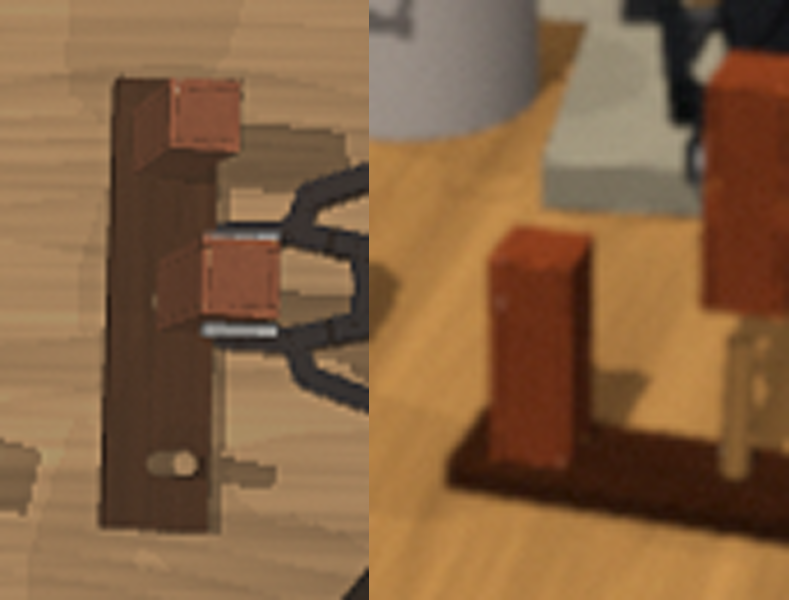

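Vase 2 hangs mouth down over peg 2 (base at crop (241,277), as predicted) and vase 1 is still seated. Lowering.

```bash
python3 -m pendant '{"offset":[[0,4,-1],[0,5,-1],[-15,5,4],[-30,5,9],[-45,5,14.5],[-60,5,20],[-72,5,24],[-79,5,26.5],[-83,5,28],[-83,5,28]],"angular":[[0,0,-0.7],[0,0,-0.7],[0,0,-0.7],[0,0,-0.7],[0,0,-0.7],[0,0,-0.7],[0,0,-0.7],[0,0,-0.7],[0,0,-0.7],[0,0,-0.7]],"gripper":[30,30,30,30,30,30,30,30,30,30]}' | grep -E "pos|wrist"; python3 -m pendant '{"offset":[[-1,0,0.3],[-1,0,0.3],[-1,0,0.3]],"angular":[[0,0,0],[0,0,0],[0,0,0]],"gripper":[30,30,30]}' | grep -E "pos|wrist"; python3 mt.py goal 547.7 -265.5 15 88.3 70
```

```text
ee_pos: [0.5466, -0.2572, 0.0666]
wrist_force: [-0.4, 0.3, -1.7]
ee_pos: [0.5472, -0.2577, 0.0668]
wrist_force: [0.5, -0.6, -1.4]
mouth now [ 546.9 -265.4   16.3] vase axis down? [0.01 0.34 0.94]
goal tcp [ 547.9 -257.7   65.5] offset [-1.2  0.7  0.5] angular [-0.2  -0.18 -0.12]
```

```bash
for i in 1 2; do python3 -m pendant '{"offset":[[-1,0,0.4],[-1.5,0,0.5],[-1.5,0,0.5]],"angular":[[0,0,0],[0,0,0],[0,0,0]],"gripper":[30,30,30]}' | grep -E "pos|wrist"; done
```

```text
ee_pos: [0.5472, -0.2578, 0.0661]
wrist_force: [-0.5, 0.4, 3.3]
ee_pos: [0.5472, -0.2579, 0.0662]
wrist_force: [-2.3, 0.2, 8.5]
```

Seated. Releasing and retreating.

```bash
python3 -m pendant '{"offset":[[0,0,0],[0,0,0],[0,0,0],[0,0,0],[0,0,0]],"angular":[[0,0,0],[0,0,0],[0,0,0],[0,0,0],[0,0,0]],"gripper":[62,62,62,62,62]}' | grep -E "pos|gap"; python3 -m pendant '{"offset":[[0,0,-20],[0,0,-50],[0,0,-80],[35,0,-110],[65,0,-125],[90,0,-125],[90,0,-125]],"angular":[[0,0,0],[0,0,0],[0,0,0],[0,0,0],[0,0,0],[0,0,0],[0,0,0]],"gripper":[62,62,62,62,62,62,62]}' | grep -E "pos"
python3 - <<'E'
from h import *
look()
E
python3 plan.py w 457.6 -116 150 77.2 -20
```

```text
ee_pos: [0.5467, -0.2572, 0.0627]
finger_gap: 0.729
ee_pos: [0.5466, -0.3465, 0.1968]
vase x771.5 y-41.3 76.8x64.1 ang0.9 px 262,119
vase x653.3 y-285.4 39.4x39.8 ang88.4 px 354,165
vase x554.8 y-283.0 39.6x39.6 ang89.8 px 353,202
vase x456.7 y-117.5 99.7x35.8 ang78.7 px 289,239
goal [ 457.6 -116.   150. ] offset [ 37.  -94.5 228.5] angular [ -5.25 -89.63  11.35] dist 250.0
```

```bash
python3 -m pendant '{"offset":[[37,-94,228],[37,-94,228],[37,-94,228],[37,-94,228],[37,-94,228],[37,-94,228],[37,-94,228],[37,-94,228],[37,-94,228],[37,-94,228],[37,-94,228],[37,-94,228],[37,-94,228],[37,-94,228],[37,-94,228],[37,-94,228],[37,-94,228]],"angular":[[-5.2,-89.6,11.3],[-5.2,-89.6,11.3],[-5.2,-89.6,11.3],[-5.2,-89.6,11.3],[-5.2,-89.6,11.3],[-5.2,-89.6,11.3],[-5.2,-89.6,11.3],[-5.2,-89.6,11.3],[-5.2,-89.6,11.3],[-5.2,-89.6,11.3],[-5.2,-89.6,11.3],[-5.2,-89.6,11.3],[-5.2,-89.6,11.3],[-5.2,-89.6,11.3],[-5.2,-89.6,11.3],[-5.2,-89.6,11.3],[-5.2,-89.6,11.3]],"gripper":[62,62,62,62,62,62,62,62,62,62,62,62,62,62,62,62,62]}' | grep pos; python3 plan.py w 457.5 -116 8 77.2 -20
python3 - <<'E'
from h import *
s=env.snapshot("wrist"); cv2.imwrite("pics/w3.png",s["img"])
E
```

```text
ee_pos: [0.4568, -0.1159, 0.1481]
goal [ 457.5 -116.     8. ] offset [ 47.1   1.6 131.9] angular [-0.37 -0.36  0.12] dist 140.1
```

View pics/w3.png

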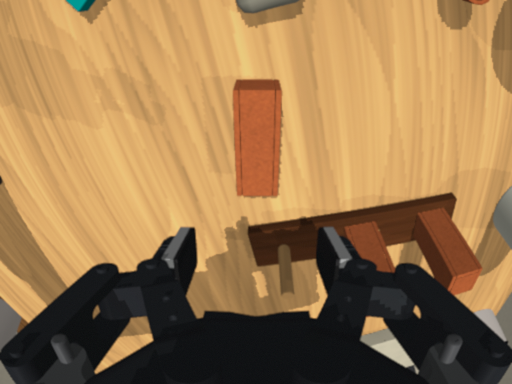

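Vase 3 at (258,138) is centred and clear. Descend, grip, lift.

```bash
python3 -m pendant '{"offset":[[13,1,36],[26,1,72],[37,1,104],[43,1,122],[46,1,130],[47,1,132],[47,1,132]],"angular":[[0,0,0],[0,0,0],[0,0,0],[0,0,0],[0,0,0],[0,0,0],[0,0,0]],"gripper":[62,62,62,62,62,62,62]}' | grep -E "pos|wrist"; python3 -m pendant '{"offset":[[0,0,0],[0,0,0],[0,0,0],[0,0,0],[0,0,0],[0,0,0],[0,0,0]],"angular":[[0,0,0],[0,0,0],[0,0,0],[0,0,0],[0,0,0],[0,0,0],[0,0,0]],"gripper":[30,30,30,30,30,30,30]}' 45;  python3 mt.py save 457.2 -117.5 -102.7; python3 -m pendant '{"offset":[[-13,0,-35],[-26,0,-70],[-39,0,-105],[-52,0,-140],[-52,0,-140]],"angular":[[0,0,0],[0,0,0],[0,0,0],[0,0,0],[0,0,0]],"gripper":[30,30,30,30,30]}' | grep -E "pos|gap"; python3 mt.py goal 455.8 -262.7 115 88.3 70
```

```text
ee_pos: [0.4575, -0.1161, 0.0085]
wrist_force: [0.3, -1.0, 0.4]
t: 33.33
ee_pos: [0.4588, -0.1159, 0.0102]
tcp_rot: [0.106, 0.769, 0.615, -0.135]
wrist_force: [0.2, 1.5, 6.5]
finger_gap: 0.438
grasp_force: 47.4
[-51.8  -1.2   9.3]
ee_pos: [0.4623, -0.1187, 0.1663]
finger_gap: 0.44
mouth now [ 450.9 -169.3  175.2] vase axis down? [ 0.21  0.92 -0.34]
goal tcp [ 456.1 -253.7  166.9] offset [-125.3   23.5   44.7] angular [  5.72  89.55 -10.78]
```

```bash
python3 -m pendant '{"offset":[[-14,3,5],[-28,5,10],[-42,8,15],[-56,10,20],[-70,13,25],[-84,16,30],[-98,18,35],[-112,21,40],[-125,23,45],[-125,23,45],[-125,23,45],[-125,23,45],[-125,23,45],[-125,23,45],[-125,23,45],[-125,23,45],[-125,23,45]],"angular":[[5.7,89.5,-10.8],[5.7,89.5,-10.8],[5.7,89.5,-10.8],[5.7,89.5,-10.8],[5.7,89.5,-10.8],[5.7,89.5,-10.8],[5.7,89.5,-10.8],[5.7,89.5,-10.8],[5.7,89.5,-10.8],[5.7,89.5,-10.8],[5.7,89.5,-10.8],[5.7,89.5,-10.8],[5.7,89.5,-10.8],[5.7,89.5,-10.8],[5.7,89.5,-10.8],[5.7,89.5,-10.8],[5.7,89.5,-10.8]],"gripper":[30,30,30,30,30,30,30,30,30,30,30,30,30,30,30,30,30]}' | grep -E "pos|force"; python3 mt.py goal 455.8 -262.7 15 88.3 70
python3 - <<'E'
from h import *
s=look()
print(pix(s,[455.8,-262.7,205]))
E
```

```text
ee_pos: [0.4511, -0.2519, 0.1581]
wrist_force: [-0.4, -1.1, -1.1]
grasp_force: 46.6
mouth now [ 450.1 -260.9  106.2] vase axis down? [0.02 0.34 0.94]
goal tcp [ 456.1 -253.7   66.9] offset [-86.2   6.3  29.7] angular [-0.24 -0.03 -0.74]
vase x771.2 y-40.9 77.4x63.6 ang1.2 px 261,119
vase x653.4 y-285.4 39.3x39.9 ang88.4 px 354,165
vase x554.8 y-283.0 39.6x39.6 ang89.6 px 353,202
vase x452.6 y-302.1 43.5x43.1 ang88.4 px 360,242
[361.65346711 240.18652697]
```

```bash
python3 -m pendant '{"offset":[[0,5,-1],[0,6,-1],[-15,6,4],[-30,6,9],[-45,6,14.5],[-60,6,20],[-72,6,24.5],[-79,6,27],[-83,6,28.5],[-84,6,29],[-84,6,29]],"angular":[[0,0,-0.7],[0,0,-0.7],[0,0,-0.7],[0,0,-0.7],[0,0,-0.7],[0,0,-0.7],[0,0,-0.7],[0,0,-0.7],[0,0,-0.7],[0,0,-0.7],[0,0,-0.7]],"gripper":[30,30,30,30,30,30,30,30,30,30,30]}' | grep -E "pos|wrist"; python3 -m pendant '{"offset":[[-1,0,0.4],[-1.5,0,0.5],[-1.5,0,0.5]],"angular":[[0,0,0],[0,0,0],[0,0,0]],"gripper":[30,30,30]}' | grep -E "pos|wrist"; python3 mt.py goal 455.8 -262.7 15 88.3 70
```

```text
ee_pos: [0.4555, -0.2535, 0.0683]
wrist_force: [-1.0, -0.1, -0.9]
ee_pos: [0.4557, -0.2538, 0.0679]
wrist_force: [0.3, 0.3, 2.9]
mouth now [ 455.4 -262.7   16. ] vase axis down? [0.01 0.34 0.94]
goal tcp [ 456.1 -253.7   66.9] offset [-0.9  0.4  0.5] angular [-0.21 -0.22 -0.03]
```

```bash
python3 -m pendant '{"offset":[[-1,0,0.4],[-1.5,0,0.5],[-1.5,0,0.5]],"angular":[[0,0,0],[0,0,0],[0,0,0]],"gripper":[30,30,30]}' | grep -E "pos|wrist";  python3 -m pendant '{"offset":[[0,0,0],[0,0,0],[0,0,0],[0,0,0],[0,0,0]],"angular":[[0,0,0],[0,0,0],[0,0,0],[0,0,0],[0,0,0]],"gripper":[62,62,62,62,62]}' | grep -E "pos|gap"; python3 -m pendant '{"offset":[[0,0,-20],[0,0,-50],[0,0,-80],[35,0,-110],[65,0,-125],[90,0,-125],[90,0,-125]],"angular":[[0,0,0],[0,0,0],[0,0,0],[0,0,0],[0,0,0],[0,0,0],[0,0,0]],"gripper":[62,62,62,62,62,62,62]}' | grep -E "pos|wrist"
python3 - <<'E'
from h import *
s=look(); a=s["img"][140:270,100:400]
t=env.snapshot("side")["img"][80:370,120:380]
a=cv2.resize(a,(800,347),interpolation=cv2.INTER_CUBIC); cv2.imwrite("pics/f.png",cv2.resize(a,(500,217))) 
b=cv2.resize(t,(340,380)); A=cv2.resize(a,(460,200)); c=np.zeros((600,800,3),np.uint8); c[:347]=a; bb=cv2.resize(t[20:130],(597,253)); c[347:,:597]=bb; cv2.imwrite("pics/f.png",c)
E
```

```text
ee_pos: [0.4556, -0.2539, 0.0679]
wrist_force: [-2.2, -1.1, 8.4]
ee_pos: [0.4553, -0.2532, 0.0648]
finger_gap: 0.726
ee_pos: [0.4548, -0.3424, 0.1978]
wrist_force: [0.2, -0.9, 0.5]
vase x767.1 y-40.3 58.3x72.0 ang78.4 px 260,119
vase x653.0 y-285.5 38.6x39.6 ang89.6 px 354,165
```

View pics/f.png

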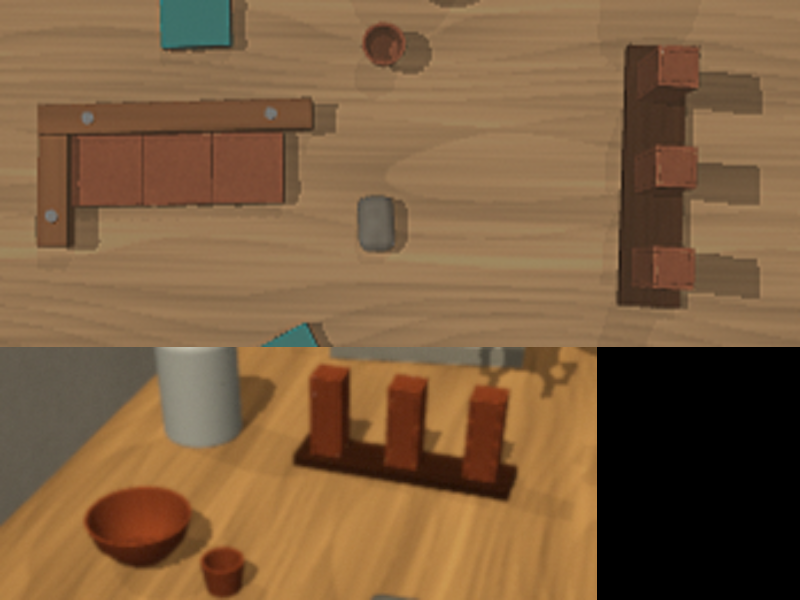

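All three vases stand down on their pegs (top crop (678,67), (676,167), (673,267)). The tile row is still tight in the corner and the bystanders haven't moved. Handing in.

```bash
python3 -c "
from plant import env
print(env.hand_in())"
```

```text
the job is handed in; nothing more can be done
None
```

The job is handed in, though it returned no verdict. The three tiles sit in one tight row in the fence corner, each of the three vases is mouth down over its own peg, and the bowl, stone, cup and turquoise tiles were left alone.

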